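Wipe both long sides of a pressing block

ROBOT

A 6-joint arm with a two-finger parallel gripper is mounted at the origin on the work surface. World frame = base frame: x ahead of the robot, y to its left, z up, the work surface at z = 0. Lengths are in m, angles in rad, forces in N, time in s.
With the tool pointing down it reaches from about 0.35 to 0.775 m from the base axis. Payload 5.5 kg.
Tool frame: the origin (TCP) lies at the very end of the fingers, on their centre line; the grasp point (between the pads) lies env.hold_point_z behind it (env.hold_point_z is the distance from the TCP to the grasp point, in m); z points along the fingers, y is the line along which they close (so a half turn about z gives the same grasp; the last joint's range is limited). The gripper opens to 85 mm and grips with 20 to 120 N. Pads are 22 mm wide; open, the fingers measure 114 mm over their backs; the gripper's body (76 mm by 85 mm) begins 54 mm behind the grasp point. The pads swing forward as they close: fully open they stand 13 mm farther back than shut.
Start: joints at [-1.455, 0.313, 0.046, 1.304, 0, 1.431], TCP at [0.145, -0.556, 0.231] pointing down, gripper open.
Joint ranges: [-2.76, 2.76], [-0.86, 1.69], [-1.03, 1.26], [-2.2, 2.34], [-1.47, 1.5], [-3.14, 3.14]. Speed limits (rad/s): [2.57, 2.57, 3.14, 3.14, 3.14, 3.14].

INTERFACE

Orientations are given as a unit quaternion [w, x, y, z].
In Python, from workcell import env gives the robot as it stands.
- The arm moves only by the tool carry_out, never from a script. Its argument "steps" is a list of rows, each a list of 3 entries, a list of its own where there are three numbers: the turn, a rotation vector about the tool's x, y, z in degrees, then the shift along the tool's x, y, z in cm, then the closure in counts, from 0 (fully open) to 255 (shut). A call has exactly 8 rows; each row is the pose to reach, as a shift and turn from the pose commanded when the call began, along the tool's axes at that moment; what a row does not reach only later rows make up. A row lasts 1/8 s, in which the tool goes at most 62.5 mm and 10.7 degrees, less where a joint would pass 70% of its speed; a pose out of reach is approached as far as the arm can. A call with a gripper value outside its range is refused whole. The fingers move at their own pace and stop on an object; "force" is the grip in N (left out, the last holds). Time passes only in rows, so rows that repeat a pose let the fingers close, or fill a call up. It gives the time, the measured TCP pose, the force, the opening and the grip force at its end, in the units of the state.
- env.get_state(): the state, without advancing time (a new reading comes with each control period).
- env.read_camera(name): name is "scene" or "top" or "wrist"; returns (picture, depth): 400x640x3 uint8, red, green, blue; 400x640 float32, m along the optical axis (not along the pixel's ray), 0 where there is no reading.
- env.get_calibration(name): a dict with "fx", "fy", "cx", "cy" (pixels), "D" ([k1, k2, p1, p2, k3] as OpenCV has them; the pictures are not rectified), "origin" and "orientation" of the camera in the world. Camera axes: x right, y up, looking along -z (the intrinsics and any distortion apply to the point x, -y, -z); pixel columns grow to the right and rows downward; lengths in m; the calibration is good to about 2 mm. A picture is of the moment at which its call begins: read the wrist's pose just before it. get_calibration takes no time and is no camera call; for the wrist camera it gives the pose at the moment of the call.
- env.hand_in(): hands the job in; it is judged then, once.
The state is a dict: "clock": time; "joint_pos": joint angles; "qvel": joint speeds; "tau": joint torques, N m; "tcp_pos": TCP position; "orientation": TCP orientation; "wrist_force": force on the tool from outside, world axes, zero at the start; "ft_torque": the same for the moment, N m; "finger_gap": finger opening in m; "grip_force": force on a finger pad.
Only numpy, scipy, OpenCV 4.12 (cv2) and the standard library are available. Lean on these libraries where they do the work, as an engineer would, in place of code of your own. Each camera call takes 0.05 s, during which the arm holds its last target. There are 200 camera calls.

TASK

Wipe the wet pressing block on the sprung upright wiper bar: press the long side that runs under the raised batten gently and squarely against the bar, with the block over the drip trough, and draw that side along the bar over nearly its whole length, away from the trough. Then turn the block half round and wipe the plain long side with the same kind of stroke, again starting over the trough, never ramming the bar to its stop. Finally lower the block, knob up, into the draining tray before letting go, and leave the bottle, jar and tub where they stand.

Things in the scene. Friction and masses are not known exactly. Their poses are not given: they have to be found in the camera images.
- block: Loose wooden pressing block, 0.3 kg, on the table: base 130 (x) x 70 (y) x 40 mm high; on its middle a square knob 38 x 38 x 55 mm high to hold it by (95 mm in all). A raised batten, 10 mm wide and high, runs along the top's +y edge: the side under it is the face at y = +35 mm, the plain side that at y = -35 mm. Origin: centre of the underside; z up.
- wiper: Wiper fixed on the table: bent aluminium bracket, under 77 mm high (plate at x = 50 to 56 mm), with an upright rubber bar before it. Origin: on the table under the axis of the bar at rest; -x is the front, whence the block is pressed on. Drip trough 22 mm high on the -y side, under the block's path (x -70 to 20, y -110 to 10 mm): carry the block above it; strokes go to +y.
- bar_face (a point): Middle of the front line of the rubber bar; moves with the bar. The bar is an upright round rod, 16 mm in diameter, from 26 to 76 mm above the table; this point is 50 mm above the table, 8 mm in front of the bar's axis.
- bar (a joint): How far the bar is pushed in along the wiper's +x, in m: 0 at rest, 0.025 at its stop. Springs back: 1.5 N to start it, 4 N at 0.010, 7 N at 0.022. Pressed above 0.003, rammed above 0.022. It moves along x only, so press the block on from the front before drawing it sideways.
- tray: Grey open draining tray fixed on the table, 200 (x) x 140 (y) x 18 mm high, walls 6 mm thick; inside 188 x 128 mm, so the block fits only with its length along the tray's (either way round). Origin: centre of its underside.
- tray_in (a point): Centre of the tray's inner floor, 6 mm above the table; axes as the tray's.
- bottle: Bystander: white bottle, 64 mm in diameter, 160 mm high, loose. Origin: centre of its underside.
- jar: Bystander: grey jar with a lid, 68 mm in diameter, 80 mm high, loose. Origin: centre of its underside.
- tub: Bystander: white open tub, 90 mm in diameter, 80 mm high, loose. Origin: centre of its underside.
Things that resemble listed ones, but are neither listed nor needed, are in the scene too. Several things have the shape of the tray; the one meant has the colours described above. There is more than one size of the block; the job needs the smallest.

How it is judged:
By the outcome, as a careful person would: the job done as asked, in the order asked, and still so for the second after the job is handed in, with the robot touching nothing.
It also fails if it takes over 72 s, if anything falls off the work surface, if the arm or the gripper's body presses on something with over 40 N, if the wrist force passes 120 N, or if a joint passes its speed limit or range.

## Working session

There is one attempt and no reset: what is moved stays moved. The work goes in short steps, Python scripts to look and compute and a tool call to move; the robot and the scene stay as the last step left them, time stands still between calls to the robot, and variables do not carry over. Pictures are saved under pics/ and viewed, at most 10 in all, crops included, and the job is handed in when it is done.

Besides the shell and the picture viewer there is one more tool, called by a JSON object that holds its "method" and its "body", one argument or row to a line. carry_out: Moves the arm, as the interface text tells. Its arguments: {"type":"object","properties":{"steps":{"type":"array","items":{"type":"array"}},"force":{"type":"number"}},"required":["steps"]}

```bash
ls; mkdir -p pics; cat > h.py <<'E'
import numpy as np, cv2
from scipy.spatial.transform import Rotation as R
from workcell import env
def q2R(q): return R.from_quat([q[1],q[2],q[3],q[0]]).as_matrix()
def snap(n):
    c=env.get_calibration(n); p,d=env.read_camera(n)
    np.savez(f'{n}.npz',p=p,d=d,K=np.array([[c['fx'],0,c['cx']],[0,c['fy'],c['cy']],[0,0,1]]),D=np.array(c['D']),o=np.array(c['origin']),M=q2R(c['orientation']))
    return p,d
def load(n): return np.load(f'{n}.npz')
def cloud(n):
    f=load(n); h,w=f['d'].shape
    uv=np.stack(np.meshgrid(np.arange(w),np.arange(h)),-1).reshape(-1,1,2).astype(float)
    n2=cv2.undistortPoints(uv,f['K'],f['D']).reshape(h,w,2)
    P=np.stack([n2[...,0],-n2[...,1],-np.ones((h,w))],-1)*f['d'][...,None]
    W=P@f['M'].T+f['o']; W[f['d']==0]=np.nan
    return W
def save(n,p,s=1): cv2.imwrite('pics/'+n,cv2.resize(p[...,::-1],None,fx=s,fy=s,interpolation=cv2.INTER_CUBIC))
E
python3 - <<'E'
from h import *
for n in ('top','scene'):
    p,d=snap(n); save(n+'0.png',p,1.25)
print(env.get_state(),env.hold_point_z)
for n in('top','scene'):
    f=load(n);print(f['o'],f['M'][:,2],f['K'])
E
```

```text
pics
{'clock': 0.1, 'joint_pos': array([-1.45459511e+00,  3.13919140e-01,  4.50892521e-02,  1.30359281e+00,
        1.13206860e-05,  1.43120404e+00]), 'qvel': array([ 9.44779805e-04, -1.02335761e-03,  4.21309178e-04, -7.05563947e-05,
       -1.09065947e-03, -9.17470291e-04]), 'tau': array([ 2.94308287e-03, -4.81725740e+01,  2.99243653e+01,  1.27041660e-02,
       -1.26252321e-04, -5.39850916e-06]), 'tcp_pos': array([ 0.14542783, -0.55583714,  0.23050018]), 'orientation': array([-8.13064273e-04,  9.91832025e-01,  1.27548313e-01,  1.51703834e-05]), 'wrist_force': array([-0.25488846, -0.54794078,  0.3440012 ]), 'ft_torque': array([ 0.02555196, -0.05665284, -0.03120218]), 'grip_force': 0.0, 'finger_gap': 0.08546447053661907} 0.0187
[0.40513106 0.0335629  1.24032332] [-0.08446197  0.00841965  0.99639113] [[377.23148946   0.         318.01265052]
 [  0.         377.23148946 201.2203366 ]
 [  0.           0.           1.        ]]
[ 1.13757864 -1.02370566  1.13440034] [ 0.39466476 -0.64600967  0.65338445] [[443.54626581   0.         316.73723917]
 [  0.         443.54626581 199.25046662]
 [  0.           0.           1.        ]]
```

View pics/top0.png

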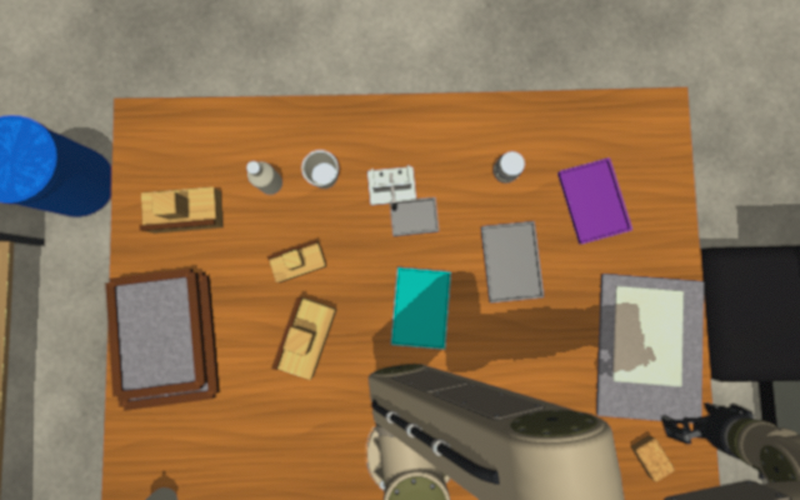

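View pics/scene0.png

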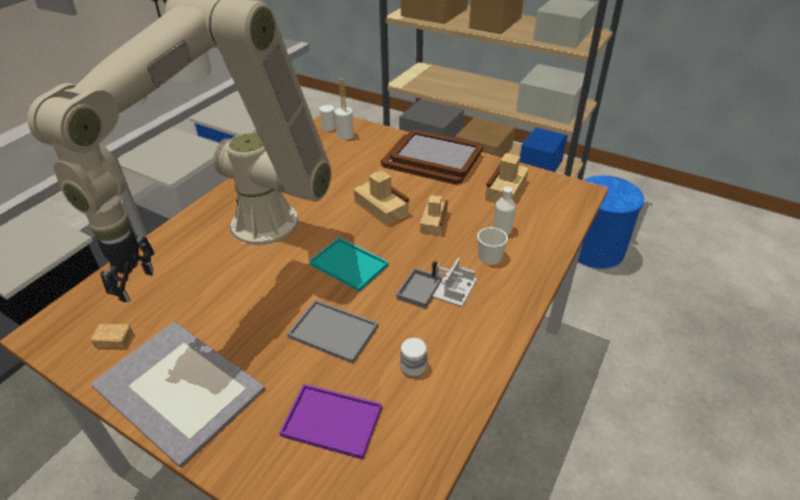

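Top picture (1.25×): three blocks, at (297,260), (306,337) and (180,207). The first is clearly the smallest, so that is the one meant. The tray candidates are grey (512,261), teal (421,308) and purple (595,200); grey fits. The wiper is at (391,185) with its trough at (414,216), on the robot's right, and the bar is at (394,205). Bottle (262,176), tub (320,168), jar (510,165).

```bash
cat > m.py <<'E'
from h import *
W=cloud('top'); p=load('top')['p']
def fit(name,box,z0,z1):
    u0,v0,u1,v1=[int(b/1.25) for b in box]
    w=W[v0:v1,u0:u1].reshape(-1,3); w=w[(w[:,2]>z0)&(w[:,2]<z1)]
    r=cv2.minAreaRect((w[:,:2]*1000).astype(np.float32))
    print(name,len(w),'rect',np.round(r[0],1),np.round(r[1],1),round(r[2],1),'z med',np.round(np.median(w[:,2]),4),'mean',np.round(w.mean(0),4))
fit('block top',(255,225,340,295),.03,.055)
fit('block knob',(255,225,340,295),.075,.12)
fit('block2 top',(260,285,345,390),.03,.5)
fit('tray',(470,205,555,315),.003,.05)
fit('trough',(385,195,445,245),.012,.03)
fit('wiper hi',(360,155,425,215),.05,.1)
fit('wiper',(360,155,425,215),.004,.1)
fit('jar',(480,140,540,195),.06,.1)
fit('tub',(290,140,350,195),.06,.1)
fit('bottle',(240,150,290,200),.03,.2)
E
python3 m.py
python3 - <<'E'
from h import *
p=load('top')['p']; a=cv2.resize(p[120:245,200:360],None,fx=5,fy=5,interpolation=cv2.INTER_CUBIC)[:600]
save('crop1.png',a)
E
```

```text
block top 738 rect [488.8 283.5] [ 70.8 130.4] 17.7 z med 0.041 mean [0.4885 0.2807 0.042 ]
block knob 175 rect [488.7 283.3] [38.7 38.4] 17.4 z med 0.0948 mean [0.488  0.2815 0.0939]
block2 top 1995 rect [296.2 262.5] [ 98.8 182.1] 70.3 z med 0.0583 mean [0.2981 0.2592 0.0733]
tray 2592 rect [ 483.7 -277.6] [221.8 289. ] 87.9 z med 0.0063 mean [ 0.476  -0.2742  0.0077]
trough 189 rect [609.5 -17.7] [109.7 128.3] 4.8 z med 0.0213 mean [ 0.6013 -0.0255  0.0207]
wiper hi 189 rect [666.4  38.2] [80.9 80.9] 56.6 z med 0.069 mean [0.664  0.0328 0.0685]
wiper 1166 rect [687.   32.7] [159.6 170.6] 1.0 z med 0.0092 mean [0.6756 0.029  0.0211]
jar 302 rect [ 718.7 -268.7] [58.1 57.2] 18.0 z med 0.0791 mean [ 0.7174 -0.2679  0.0784]
tub 213 rect [718.  216.3] [88.3 86.7] 45.2 z med 0.0773 mean [0.7238 0.2198 0.0749]
bottle 487 rect [696.5 353.5] [56.1 63.4] 49.2 z med 0.1091 mean [0.6911 0.3477 0.1074]
```

View pics/crop1.png

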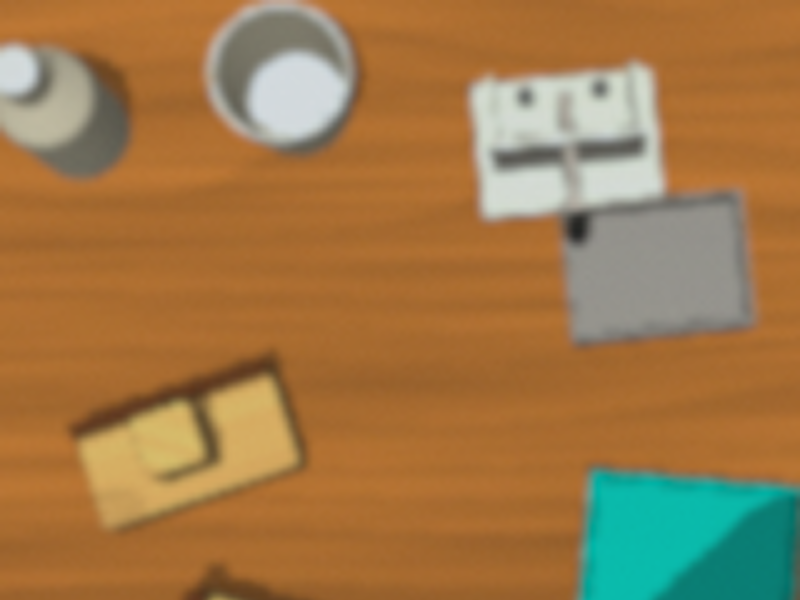

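```bash
cat > m2.py <<'E'
from h import *
from m import W,p
print('----')
def sel(box,z0,z1):
    u0,v0,u1,v1=[int(b/1.25) for b in box]
    w=W[v0:v1,u0:u1].reshape(-1,3); return w[(w[:,2]>z0)&(w[:,2]<z1)]
t=np.radians(17.5); c=np.array([.4888,.2834])
w=sel((255,225,340,295),.02,.12); l=(w[:,:2]-c)@np.array([[np.cos(t),-np.sin(t)],[np.sin(t),np.cos(t)]])*1000
for a in range(-40,40,5):
    k=(l[:,0]>=a)&(l[:,0]<a+5)&(abs(l[:,1])>25)&(abs(l[:,1])<60)
    print('across',a,k.sum(),np.round(np.percentile(w[k,2],[10,50,90])*1000,1) if k.sum() else '')
g=p.astype(int); s=g.max(2)-g.min(2)
def col(name,box,m):
    u0,v0,u1,v1=[int(b/1.25) for b in box]; mm=np.zeros(m.shape,np.uint8); mm[v0:v1,u0:u1]=m[v0:v1,u0:u1]
    n,L,st,_=cv2.connectedComponentsWithStats(mm); i=1+st[1:,4].argmax(); k=(L==i)
    q=W[k]; q=q[np.isfinite(q[:,0])]; r=cv2.minAreaRect((q[:,:2]*1000).astype(np.float32)); print(name,k.sum(),r,np.median(q[:,2]))
    v,u=np.nonzero(k); 
col('tray',(470,205,555,315),s<30)
col('trough',(385,195,445,245),s<30)
u0,v0=305,155
for v in range(150,172,2): print(v,[f"{g[v,u].sum()//3}/{W[v,u,2]*1000:.0f}" for u in range(306,326,2)])
k=(g[150:175,306:326].max(2)<60); q=W[150:175,306:326][k]; q=q[q[:,2]>.06]; print('dark',len(q),np.round(q.mean(0),4),np.round(np.median(q,0),4),q.min(0),q.max(0))
w=sel((360,155,425,215),.065,.09); print(np.round(w[::6],3).tolist())
E
python3 m2.py | sed -n '/----/,$p'
```

```text
----
across -40 8 [25.2 32.1 41.8]
across -35 39 [35.3 40.3 43.1]
across -30 35 [37.1 40.3 43.8]
across -25 34 [38.2 40.7 43.3]
across -20 35 [37.6 39.9 42.9]
across -15 32 [37.5 39.3 42.5]
across -10 34 [38.5 41.1 44.4]
across -5 31 [37.5 40.4 45.1]
across 0 33 [37.2 40.5 42.3]
across 5 31 [37.8 40.4 43.7]
across 10 31 [37.1 40.3 44.3]
across 15 30 [36.6 39.2 43.9]
across 20 41 [37.5 41.  47.5]
across 25 39 [45.9 49.4 51.8]
across 30 35 [47.4 50.5 52.9]
across 35 1 [46.5 46.5 46.5]
tray 2573 ((476.9110412597656, -273.6370849609375), (196.72503662109375, 138.08303833007812), 4.179922103881836) 0.006024052348055253
trough 1079 ((610.3663940429688, -13.8323974609375), (110.70938873291016, 128.92630004882812), 4.486306667327881) 0.004871661612357636
150 ['92/57', '91/56', '91/55', '119/53', '144/63', '98/43', '92/41', '97/42', '100/35', '103/32']
152 ['110/33', '119/28', '127/22', '131/20', '158/64', '155/16', '165/12', '171/13', '178/7', '186/8']
154 ['199/5', '201/9', '204/11', '173/14', '161/67', '193/11', '211/11', '211/9', '211/6', '212/8']
156 ['214/5', '213/7', '213/12', '191/3',
[... 672 characters left out ...]
13/2', '126/5', '139/3', '141/6', '145/6', '145/0', '145/3', '145/3']
dark 10 [0.6173 0.0305 0.0739] [0.6173 0.0305 0.0755] [0.61385126 0.02726689 0.06102784] [0.6207198  0.03365261 0.07813841]
[[0.703, 0.038, 0.066], [0.683, 0.035, 0.066], [0.678, 0.013, 0.074], [0.677, -0.005, 0.078], [0.675, 0.048, 0.078], [0.676, 0.029, 0.07], [0.674, 0.01, 0.076], [0.675, -0.009, 0.073], [0.673, 0.073, 0.073], [0.672, 0.054, 0.074], [0.672, 0.035, 0.074], [0.673, 0.017, 0.067], [0.669, 0.073, 0.075], [0.669, 0.054, 0.076], [0.671, 0.032, 0.066], [0.664, 0.036, 0.066], [0.651, 0.033, 0.067], [0.635, 0.033, 0.065], [0.628, 0.033, 0.073], [0.624, 0.024, 0.077], [0.617, 0.034, 0.077], [0.614, 0.027, 0.075]]
```

The batten is on the block's far (+x world) edge and the grey tray is at (.477,-.274). I'll move to a viewpoint in front of the wiper on the way to the block.

```bash
cat > g.py <<'E'
# usage: g.py x y z psi  [x y z psi ...]: shifts from current measured pose (cm, tool axes)
import sys
from h import *
def go(*T,s=None):
    s=s or env.get_state(); M=q2R(s['orientation']); P=s['tcp_pos']
    psi=np.degrees(np.arctan2(M[1,0],M[0,0])); print('t',round(s['clock'],2),'now',np.round(P,4),'psi',round(psi,2),'tilt',np.round(M[:2,2],4),'F',np.round(s['wrist_force'],1))
    for x,y,z,a in T:
        a=np.radians(a); N=np.array([[np.cos(a),np.sin(a),0],[np.sin(a),-np.cos(a),0],[0,0,-1]])
        print('turn',np.round(np.degrees(R.from_matrix(M.T@N).as_rotvec()),2),'shift cm',np.round((M.T@(np.array([x,y,z])-P))*100,2))
if __name__=='__main__':
    v=list(map(float,sys.argv[1:])); go(*[v[i:i+4] for i in range(0,len(v),4)])
E
python3 g.py .50 -.02 .30 60 .489 .2834 .16 107.5
```

```text
t 0.1 now [ 0.1454 -0.5558  0.2305] psi 14.66 tilt [-0.0002  0.0016] F [-0.3 -0.5  0.3]
turn [ -0.08  -0.05 -45.34] shift cm [ 47.86 -42.88  -6.87]
turn [-6.000e-02 -9.000e-02 -9.284e+01] shift cm [ 54.47 -72.49   7.18]
```

{"method": "carry_out", "body": {
  "steps": [
    [[0,0,-5],[4,-3.6,-0.6],0],
    [[0,0,-10],[8,-7.2,-1.2],0],
    [[0,0,-15],[12,-10.8,-1.8],0],
    [[0,0,-20],[16,-14.4,-2.4],0],
    [[0,0,-25],[20,-18,-3],0],
    [[0,0,-30],[24,-21.6,-3.6],0],
    [[0,0,-35],[28,-25.2,-4.2],0],
    [[0,0,-40],[32,-28.8,-4.8],0]
  ]
}}

```text
clock: 1.1
tcp_pos: [0.3827, -0.1951, 0.2793]
orientation: [0.0, 0.888, 0.46, -0.0]
wrist_force: [1.3, -0.4, 0.4]
finger_gap: 0.0852
grip_force: 0.0
```

```bash
python3 g.py .50 -.02 .30 60
```

```text
t 1.1 now [ 0.3827 -0.1951  0.2793] psi 54.81 tilt [-0.     -0.0001] F [ 1.3 -0.4  0.4]
turn [ 0.    0.   -5.19] shift cm [21.07 -0.51 -2.07]
```

{"method": "carry_out", "body": {
  "steps": [
    [[0,0,-2],[5,-0.1,-0.5],0],
    [[0,0,-4],[10,-0.2,-1],0],
    [[0,0,-5.2],[15,-0.4,-1.5],0],
    [[0,0,-5.2],[19,-0.5,-2],0],
    [[0,0,-5.2],[21,-0.5,-2],0],
    [[0,0,-5.2],[21,-0.5,-2],0],
    [[0,0,-5.2],[21,-0.5,-2],0],
    [[0,0,-5.2],[21,-0.5,-2],0]
  ]
}}

```text
clock: 2.1
tcp_pos: [0.4991, -0.0233, 0.2993]
orientation: [0.0, 0.867, 0.498, -0.0]
wrist_force: [-0.0, -0.0, -0.5]
finger_gap: 0.0855
grip_force: 0.0
```

```bash
python3 - <<'E'
from h import *
p,d=snap('wrist'); save('wr0.png',p,1.25); snap('top')
f=load('wrist'); print(f['o'],-f['M'][:,2],f['K'][0,0])
E
python3 g.py .489 .2834 .17 107.5
```

```text
[0.54105804 0.04636022 0.44198033] [-0.15973156 -0.27294481 -0.94867643] 293.36755168954954
t 2.2 now [ 0.4993 -0.0232  0.2994] psi 59.78 tilt [ 0.0001 -0.0002] F [-0.3 -0.8 -0.1]
turn [ 0.000e+00  1.000e-02 -4.772e+01] shift cm [ 25.98 -16.32  12.93]
```

View pics/wr0.png

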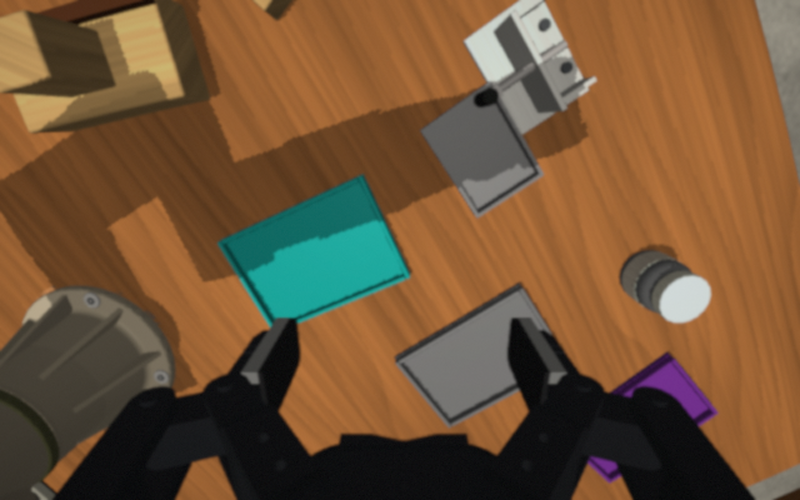

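The wrist view shows the bar at (487,96) and the trough corners at (422,130), (477,216) and (541,174). The grey tray is at (475,355). Next I'll fit the trough, bar and tray from this depth.

```bash
python3 - <<'E'
from h import *
for n in('wrist','top'):
    W=cloud(n); p=load(n)['p'].astype(int); s=p.max(2)-p.min(2); g=p.sum(2)/3
    x,y,z=W[...,0],W[...,1],W[...,2]
    k=(z>.06)&(z<.085)&(g<75)&(abs(x-.617)<.03)&(abs(y-.03)<.03); q=W[k]
    (c,r)=cv2.minEnclosingCircle((q[:,:2]*1000).astype(np.float32)) ; print(n,'bar',len(q),c,r,np.median(q,0))
    k=(z>.015)&(z<.026)&(x>.53)&(x<.66)&(y<.02)&(y>-.11)&(s<40)
    q=W[k]; print('trough rim',len(q),cv2.minAreaRect((q[:,:2]*1000).astype(np.float32)))
    k=(z>.064)&(z<.09)&(x>.65)&(x<.69)&(abs(y-.03)<.07); q=W[k]; a=np.polyfit(q[:,1],q[:,0],1); print('plate top',len(q),np.degrees(np.arctan(-a[0])),np.polyval(a,.03))
    k=(z>.012)&(z<.024)&(abs(x-.477)<.13)&(abs(y+.274)<.1)&(s<40); q=W[k]; print('tray',len(q),cv2.minAreaRect((q[:,:2]*1000).astype(np.float32)))
    k=(z>-.003)&(z<.024)&(abs(x-.477)<.13)&(abs(y+.274)<.1)&(s<30); q=W[k]; print('tray all',len(q),cv2.minAreaRect((q[:,:2]*1000).astype(np.float32)))
E
```

```text
wrist bar 161 (624.567626953125, 29.151952743530273) 7.784677505493164 [0.62314753 0.02949051 0.0757665 ]
trough rim 717 ((603.8436279296875, -29.863426208496094), (90.38047790527344, 105.18557739257812), 4.318533897399902)
plate top 936 4.048338479867012 0.6747784093363363
tray 1177 ((480.0260009765625, -274.7281494140625), (199.45956420898438, 140.39723205566406), 4.434059143066406)
tray all 6466 ((480.50335693359375, -274.53631591796875), (198.82290649414062, 140.43167114257812), 4.540930271148682)
top bar 24 (620.9821166992188, 29.104923248291016) 7.682007312774658 [0.62034016 0.0302807  0.07455406]
trough rim 0 ((0.0, 0.0), (0.0, 0.0), 0.0)
plate top 80 1.9451222246961488 0.6718156508482136
tray 294 ((476.86749267578125, -274.60675048828125), (197.9954071044922, 138.69691467285156), 4.099723815917969)
tray all 2429 ((477.94573974609375, -273.43084716796875), (199.2666778564453, 138.21974182128906), 4.565040111541748)
```

{"method": "carry_out", "body": {
  "steps": [
    [[0,0,-6],[3.3,-2,0],0],
    [[0,0,-12],[6.5,-4,1],0],
    [[0,0,-18],[10,-6,2.5],0],
    [[0,0,-24],[13,-8,4],0],
    [[0,0,-30],[16,-10,5.5],0],
    [[0,0,-36],[19.5,-12,7],0],
    [[0,0,-42],[22.5,-14,9],0],
    [[0,0,-47.7],[26,-16.3,11],0]
  ]
}}

```text
clock: 3.2
tcp_pos: [0.4894, 0.2846, 0.1889]
orientation: [0.0, 0.59, 0.807, 0.0]
wrist_force: [0.6, 0.1, 1.4]
finger_gap: 0.0857
grip_force: 0.0
```

```bash
python3 - <<'E'
from h import *
snap('wrist'); W=cloud('wrist'); p=load('wrist')['p']
x,y,z=W[...,0],W[...,1],W[...,2]
near=(abs(x-.489)<.09)&(abs(y-.283)<.09)
for n,a,b in(('knob',.088,.105),('top',.034,.056),):
    q=W[near&(z>a)&(z<b)]; print(n,len(q), cv2.minAreaRect((q[:,:2]*1000).astype(np.float32)) if len(q) else '', np.median(q[:,2]))
save('wr1.png',p,1.25)
E
python3 g.py .489 .2834 .17 107.5 .489 .2834 .059 107.5
```

```text
knob 1878 ((491.4686279296875, 281.6178283691406), (37.970951080322266, 37.53053665161133), 17.509780883789062) 0.09488732629554768
top 6093 ((464.7187194824219, 272.0872802734375), (126.92253875732422, 129.6102294921875), 17.653194427490234) 0.04029442899071045
t 3.25 now [0.4877 0.2885 0.1859] psi 108.05 tilt [-0.0031  0.0019] F [-0.1  2.8 -1.9]
turn [-0.14 -0.15  0.55] shift cm [-0.53 -0.03  1.59]
turn [-0.14 -0.15  0.55] shift cm [-0.56 -0.   12.69]
```

View pics/wr1.png

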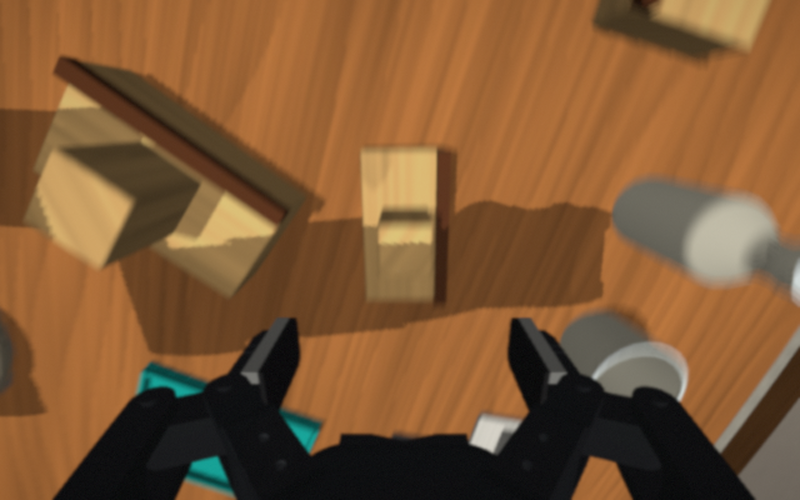

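The camera was still settling, but the knob is centred between the fingers at (405,225) and the batten (dark strip, col 443) is on the tool's +y side. I'll settle lower, then measure the remaining offset.

{"method": "carry_out", "body": {
  "steps": [
    [[0,0,0],[0,0,1],0],
    [[0,0,0],[0,0,2],0],
    [[0,0,0],[0,0,3],0],
    [[0,0,0],[0,0,4],0],
    [[0,0,0],[0,0,4],0],
    [[0,0,0],[0,0,4],0],
    [[0,0,0],[0,0,4],0],
    [[0,0,0],[0,0,4],0]
  ]
}}

```text
clock: 4.25
tcp_pos: [0.4894, 0.2843, 0.1496]
orientation: [0.0, 0.591, 0.807, 0.0]
wrist_force: [-0.1, 0.1, 0.1]
finger_gap: 0.085
grip_force: 0.0
```

```bash
python3 g.py  .490 .2828 .058 107.5; python3 - <<'E'
from h import *
snap('wrist'); W=cloud('wrist')
x,y,z=W[...,0],W[...,1],W[...,2]
q=W[(abs(x-.489)<.05)&(abs(y-.283)<.05)&(z>.088)&(z<.105)]; print(len(q), cv2.minAreaRect((q[:,:2]*1000).astype(np.float32)), np.median(q[:,2]))
E
```

```text
t 4.25 now [0.4894 0.2843 0.1496] psi 107.56 tilt [0.0007 0.0002] F [-0.1  0.1  0.1]
turn [0.04 0.   0.06] shift cm [-0.16  0.    9.16]
2571 ((491.5971984863281, 281.2320861816406), (38.14803695678711, 38.17219161987305), 17.5146484375) 0.09489864419985972
```

{"method": "carry_out", "body": {
  "steps": [
    [[0,0,0],[-0.15,0,2],0],
    [[0,0,0],[-0.15,0,4],0],
    [[0,0,0],[-0.15,0,6],0],
    [[0,0,0],[-0.15,0,7.5],0],
    [[0,0,0],[-0.15,0,8.6],0],
    [[0,0,0],[-0.15,0,9.1],0],
    [[0,0,0],[-0.15,0,9.1],0],
    [[0,0,0],[-0.15,0,9.1],0]
  ]
}}

```text
clock: 5.3
tcp_pos: [0.4901, 0.2829, 0.0588]
orientation: [0.0, 0.591, 0.807, 0.0]
wrist_force: [-0.9, -0.0, 0.7]
finger_gap: 0.0856
grip_force: 0.0
```

{"method": "carry_out", "body": {
  "steps": [
    [[0,0,0],[0,0,0],80],
    [[0,0,0],[0,0,0],120],
    [[0,0,0],[0,0,0],150],
    [[0,0,0],[0,0,0],200],
    [[0,0,0],[0,0,0],255],
    [[0,0,0],[0,0,0],255],
    [[0,0,0],[0,0,0],255],
    [[0,0,0],[0,0,0],255]
  ],
  "force": 90
}}

```text
clock: 6.3
tcp_pos: [0.4899, 0.2828, 0.0586]
orientation: [0.0, 0.591, 0.807, 0.0]
wrist_force: [-0.3, 0.3, 5.4]
finger_gap: 0.0372
grip_force: 90.2
```

```bash
python3 - <<'E'
from g import *
import math
th=math.radians(4.4); bx,by=.622,.0293
def wp(x,y): return bx+x*math.cos(th)-y*math.sin(th), by+x*math.sin(th)+y*math.cos(th)
# tool centre in wiper frame: pre-start (-75,-57)
x,y=wp(-.075,-.057); print(x,y)
go((.4892,.2829,.15,107.5),(x,y,.15,94.4),(x,y,.090,94.4))
E
```

```text
0.5515940281862096 -0.03328593398644585
t 6.3 now [0.4899 0.2828 0.0586] psi 107.56 tilt [0.0006 0.0001] F [-0.3  0.3  5.4]
turn [0.03 0.   0.06] shift cm [ 0.03 -0.06 -9.14]
turn [ 0.03  0.   13.16] shift cm [-32.    -3.65  -9.14]
turn [ 0.03  0.   13.16] shift cm [-32.    -3.65  -3.14]
```

{"method": "carry_out", "body": {
  "steps": [
    [[0,0,0],[0,0,-4],255],
    [[0,0,0],[0,0,-8],255],
    [[0,0,3],[-4,-0.5,-9.1],255],
    [[0,0,6],[-9,-1,-9.1],255],
    [[0,0,9],[-14,-1.6,-9.1],255],
    [[0,0,12],[-19,-2.2,-9.1],255],
    [[0,0,13.1],[-24,-2.8,-9.1],255],
    [[0,0,13.1],[-28,-3.3,-9.1],255]
  ]
}}

```text
clock: 7.3
tcp_pos: [0.542, 0.0039, 0.1481]
orientation: [-0.001, 0.679, 0.734, -0.001]
wrist_force: [0.0, -0.3, -3.0]
finger_gap: 0.0372
grip_force: 91.8
```

```bash
python3 - <<'E'
from g import *
snap('wrist'); W=cloud('wrist'); p=load('wrist')['p'].astype(int); s=p.max(2)-p.min(2); g=p.sum(2)/3
x,y,z=W[...,0],W[...,1],W[...,2]
k=(z>.06)&(z<.085)&(g<75)&(abs(x-.622)<.03)&(abs(y-.03)<.03); q=W[k]
if len(q): print('bar',len(q),cv2.minEnclosingCircle((q[:,:2]*1000).astype(np.float32)),np.median(q,0))
save('wr2.png',load('wrist')['p'],1.25)
go((.5516,-.0333,.15,94.4),(.5516,-.0333,.09,94.4))
E
```

```text
bar 419 ((625.41015625, 28.990922927856445), 9.037003517150879) [0.62197071 0.03018906 0.07535737]
t 7.35 now [ 5.434e-01 -4.000e-04  1.481e-01] psi 94.2 tilt [-0.0008 -0.0038] F [ 1.3 -4.1 -2. ]
turn [-0.06  0.21 -0.2 ] shift cm [-3.34  0.58 -0.18]
turn [-0.06  0.21 -0.2 ] shift cm [-3.32  0.58  5.82]
```

View pics/wr2.png

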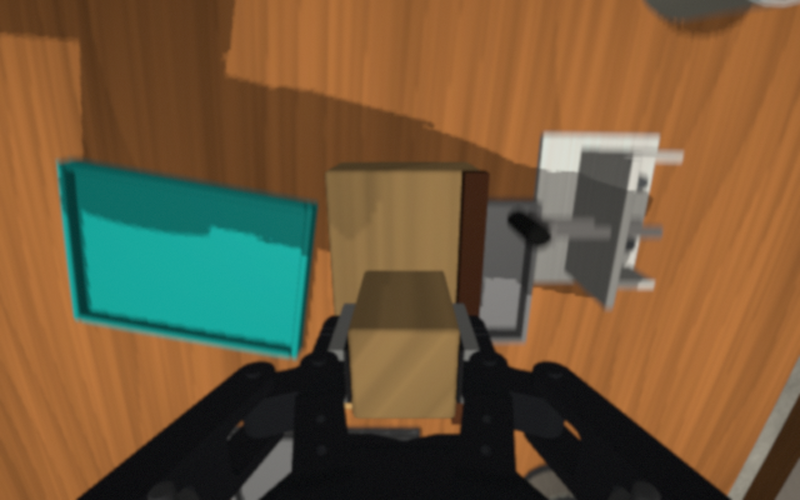

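Batten (col 475) faces the bar, which is at (530,226). Next: move over the trough and lower.

{"method": "carry_out", "body": {
  "steps": [
    [[0,0,0],[-1.5,0.3,0],255],
    [[0,0,0],[-3,0.5,1],255],
    [[0,0,0],[-3.9,0.55,2.5],255],
    [[0,0,0],[-3.9,0.55,4],255],
    [[0,0,0],[-3.9,0.55,5.2],255],
    [[0,0,0],[-3.9,0.55,5.9],255],
    [[0,0,0],[-3.9,0.55,5.9],255],
    [[0,0,0],[-3.9,0.55,5.9],255]
  ]
}}

```text
clock: 8.35
tcp_pos: [0.5516, -0.0325, 0.0908]
orientation: [0.0, 0.679, 0.734, 0.0]
wrist_force: [0.8, -0.3, -2.5]
finger_gap: 0.0368
grip_force: 91.8
```

```bash
cat > w.py <<'E'
from g import *
import math
th=math.radians(4.4); B=np.array([.6225,.0295])
def wp(x,y): return B[0]+x*math.cos(th)-y*math.sin(th), B[1]+x*math.sin(th)+y*math.cos(th)
def show():
    s=env.get_state(); d=s['tcp_pos'][:2]-B; print('wiper xy mm',np.round([1000*(d@[math.cos(th),math.sin(th)]),1000*(d@[-math.sin(th),math.cos(th)])],1), 'tq',np.round(s['ft_torque'],2))
E
python3 - <<'E'
from w import *
show(); go((*wp(-.048,-.057),.09,94.4),(*wp(-.033,-.057),.09,94.4),(*wp(-.033,.057),.09,94.4))
E
```

```text
wiper xy mm [-75.5 -56.4] tq [0.06 0.   0.03]
t 8.35 now [ 0.5516 -0.0325  0.0908] psi 94.48 tilt [ 0.0009 -0.0003] F [ 0.8 -0.3 -2.5]
turn [0.05 0.02 0.08] shift cm [-0.07  2.75  0.08]
turn [0.05 0.02 0.08] shift cm [-0.07  4.25  0.08]
turn [0.05 0.02 0.08] shift cm [11.33  4.26  0.08]
```

{"method": "carry_out", "body": {
  "steps": [
    [[0,0,0],[0,1,0],255],
    [[0,0,0],[0,2,0],255],
    [[0,0,0],[0,2.6,0],255],
    [[0,0,0],[0,3,0],255],
    [[0,0,0],[0,3.4,0],255],
    [[0,0,0],[0,3.8,0],255],
    [[0,0,0],[0,4.1,0],255],
    [[0,0,0],[0,4.1,0],255]
  ]
}}

```text
clock: 9.35
tcp_pos: [0.5915, -0.0295, 0.09]
orientation: [-0.0, 0.679, 0.734, -0.001]
wrist_force: [-3.2, -0.1, -2.5]
finger_gap: 0.0374
grip_force: 91.9
```

```bash
python3 - <<'E'
from w import *
show(); go((*wp(-.034,.057),.09,94.4))
E
```

```text
wiper xy mm [-35.4 -56.4] tq [-0.04  0.78  0.16]
t 9.35 now [ 0.5915 -0.0295  0.09  ] psi 94.46 tilt [-0.0013 -0.0002] F [-3.2 -0.1 -2.5]
turn [-0.08  0.    0.06] shift cm [11.34  0.16  0.  ]
```

Contact: about 3.5–4 N, i.e. roughly 9 mm in. Stroke.

{"method": "carry_out", "body": {
  "steps": [
    [[0,0,0],[0.4,0.05,0],255],
    [[0,0,0],[1.1,0.05,0],255],
    [[0,0,0],[1.8,0.05,0],255],
    [[0,0,0],[2.5,0.05,0],255],
    [[0,0,0],[3.2,0.05,0],255],
    [[0,0,0],[3.9,0.05,0],255],
    [[0,0,0],[4.6,0.05,0],255],
    [[0,0,0],[5.2,0.05,0],255]
  ]
}}

```text
clock: 10.35
tcp_pos: [0.5884, 0.0229, 0.0902]
orientation: [-0.0, 0.679, 0.734, -0.0]
wrist_force: [-2.8, -1.8, -2.9]
finger_gap: 0.0366
grip_force: 91.8
```

```bash
python3 - <<'E'
from w import *
show(); go((*wp(-.034,.057),.09,94.4))
E
```

```text
wiper xy mm [-34.5  -3.9] tq [-0.42  0.81 -0.03]
t 10.35 now [0.5884 0.0229 0.0902] psi 94.46 tilt [-0.0001 -0.    ] F [-2.8 -1.8 -2.9]
turn [-0.01  0.    0.06] shift cm [6.09 0.06 0.02]
```

{"method": "carry_out", "body": {
  "steps": [
    [[0,0,0],[0.7,0.05,0],255],
    [[0,0,0],[1.5,0.05,0],255],
    [[0,0,0],[2.3,0.05,0],255],
    [[0,0,0],[3.1,0.05,0],255],
    [[0,0,0],[3.9,0.05,0],255],
    [[0,0,0],[4.7,0.05,0],255],
    [[0,0,0],[5.5,0.05,0],255],
    [[0,0,0],[6.1,0.05,0],255]
  ]
}}

```text
clock: 11.35
tcp_pos: [0.5842, 0.0839, 0.0903]
orientation: [-0.0, 0.679, 0.734, -0.0]
wrist_force: [-3.3, -3.0, -2.9]
finger_gap: 0.037
grip_force: 91.8
```

```bash
python3 - <<'E'
from w import *
show(); p,d=snap('top'); x=cv2.resize(p[100:200,240:360],None,fx=5,fy=5,interpolation=cv2.INTER_CUBIC); save('top1.png',x)
go((*wp(-.12,-.03),.15,94.4))
E
```

```text
wiper xy mm [-34.   57.1] tq [-0.47  0.87 -0.27]
t 11.4 now [0.5841 0.0845 0.0902] psi 94.5 tilt [-0.0001  0.0007] F [-3.1 -0.5 -3.1]
turn [-0.   -0.04  0.1 ] shift cm [-8.76 -8.61 -5.98]
```

View pics/top1.png

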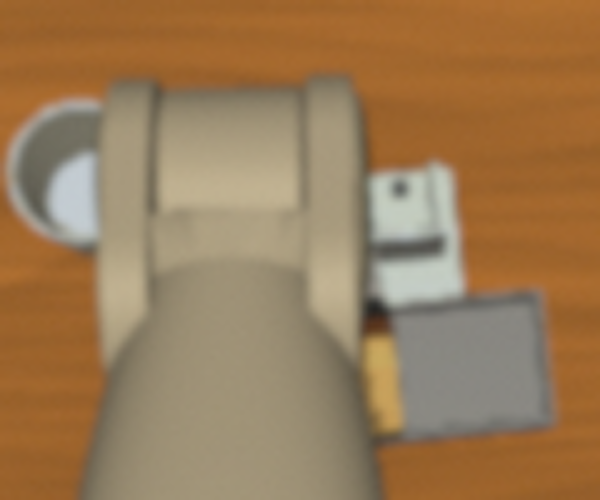

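The block's end (col 405) is just past the bar (col ~375) and contact is still on. I'll back off, rise, and start the half turn.

{"method": "carry_out", "body": {
  "steps": [
    [[0,0,0],[0,-2,0],255],
    [[0,0,0],[0,-4.5,0],255],
    [[0,0,0],[-1,-6.5,-2],255],
    [[0,0,-8],[-3,-8,-4.5],255],
    [[0,0,-18],[-5,-8.6,-6],255],
    [[0,0,-28],[-7,-8.6,-6],255],
    [[0,0,-38],[-8.7,-8.6,-6],255],
    [[0,0,-48],[-8.7,-8.6,-6],255]
  ]
}}

```text
clock: 12.4
tcp_pos: [0.5076, -0.0112, 0.1514]
orientation: [0.002, 0.32, 0.948, 0.001]
wrist_force: [1.0, -0.7, -3.0]
finger_gap: 0.0371
grip_force: 91.9
```

{"method": "carry_out", "body": {
  "steps": [
    [[0,0,-10],[0,0,0],255],
    [[0,0,-20],[0,0,0],255],
    [[0,0,-30],[0,0,0],255],
    [[0,0,-40],[0,0,0],255],
    [[0,0,-50],[0,0,0],255],
    [[0,0,-60],[0,0,0],255],
    [[0,0,-68],[0,0,0],255],
    [[0,0,-72],[0,0,0],255]
  ]
}}

```text
clock: 13.4
tcp_pos: [0.5074, -0.01, 0.1512]
orientation: [0.002, -0.298, 0.955, -0.001]
wrist_force: [0.5, -0.4, -2.6]
finger_gap: 0.0372
grip_force: 91.8
```

```bash
python3 - <<'E'
from w import *
show(); print(env.get_state()['joint_pos']);go((*wp(-.085,-.057),.15,-85.6),(*wp(-.085,-.057),.09,-85.6))
E
```

```text
wiper xy mm [-117.8  -30.6] tq [ 0.04 -0.08  0.  ]
[-0.17870416  0.21963913 -0.27978995  1.06686286  0.00107148 -0.78360606]
t 13.4 now [ 0.5074 -0.01    0.1512] psi -145.34 tilt [0.0046 0.0003] F [ 0.5 -0.4 -2.6]
turn [ -0.24   0.13 -59.74] shift cm [-1.5  -3.94  0.14]
turn [ -0.24   0.13 -59.74] shift cm [-1.48 -3.92  6.14]
```

{"method": "carry_out", "body": {
  "steps": [
    [[0,0,-10],[0,0,0],255],
    [[0,0,-20],[-0.5,-1,0],255],
    [[0,0,-30],[-1,-2,0],255],
    [[-0.1,0,-40],[-1.5,-3,0],255],
    [[-0.2,0.1,-50],[-1.5,-3.9,0],255],
    [[-0.2,0.1,-58],[-1.5,-3.9,0],255],
    [[-0.2,0.1,-60],[-1.5,-3.9,0],255],
    [[-0.2,0.1,-60],[-1.5,-3.9,0],255]
  ]
}}

```text
clock: 14.4
tcp_pos: [0.5405, -0.0337, 0.1507]
orientation: [0.001, 0.734, -0.68, -0.001]
wrist_force: [-0.3, -0.2, -3.2]
finger_gap: 0.0371
grip_force: 91.8
```

```bash
python3 - <<'E'
from w import *
show(); go((*wp(-.080,-.057),.09,-85.6))
E
```

```text
wiper xy mm [-86.6 -56.7] tq [-0.01  0.   -0.05]
t 14.4 now [ 0.5405 -0.0337  0.1507] psi -85.62 tilt [-0.0019 -0.0001] F [-0.3 -0.2 -3.2]
turn [ 0.11  0.   -0.02] shift cm [ 0.03 -0.67  6.07]
```

{"method": "carry_out", "body": {
  "steps": [
    [[0,0,0],[0,0,1.5],255],
    [[0,0,0],[0,-0.4,3],255],
    [[0,0,0],[0,-0.7,4.5],255],
    [[0,0,0],[0,-1.4,5.6],255],
    [[0,0,0],[0,-2.2,6.05],255],
    [[0,0,0],[0,-3,6.05],255],
    [[0,0,0],[0,-3,6.05],255],
    [[0,0,0],[0,-3,6.05],255]
  ]
}}

```text
clock: 15.4
tcp_pos: [0.5697, -0.0315, 0.0901]
orientation: [0.001, 0.734, -0.679, -0.001]
wrist_force: [0.4, 0.4, -3.4]
finger_gap: 0.0369
grip_force: 91.9
```

```bash
python3 - <<'E'
from w import *
show(); go((*wp(-.0345,-.057),.09,-85.6))
E
```

```text
wiper xy mm [-57.4 -56.8] tq [ 0.   -0.06  0.05]
t 15.4 now [ 0.5697 -0.0315  0.0901] psi -85.54 tilt [-0.0032 -0.0003] F [ 0.4  0.4 -3.4]
turn [ 0.18 -0.    0.06] shift cm [ 0.02 -2.29  0.  ]
```

{"method": "carry_out", "body": {
  "steps": [
    [[0,0,0],[0,-0.5,0],255],
    [[0.1,0,0],[0,-0.9,0],255],
    [[0.1,0,0],[0,-1.2,0],255],
    [[0.1,0,0],[0,-1.5,0],255],
    [[0.1,0,0],[0,-1.8,0],255],
    [[0.1,0,0],[0,-2.1,0],255],
    [[0.1,0,0],[0,-2.3,0],255],
    [[0.1,0,0],[0,-2.3,0],255]
  ]
}}

```text
clock: 16.4
tcp_pos: [0.5919, -0.0297, 0.0894]
orientation: [0.001, 0.734, -0.679, -0.001]
wrist_force: [-2.8, -0.1, -2.2]
finger_gap: 0.0372
grip_force: 92.0
```

```bash
python3 - <<'E'
from w import *
show(); go((*wp(-.034,.057),.09,-85.6))
E
```

```text
wiper xy mm [-35.  -56.7] tq [-0.07  0.67  0.14]
t 16.4 now [ 0.5919 -0.0297  0.0894] psi -85.54 tilt [-0.003  -0.0001] F [-2.8 -0.1 -2.2]
turn [0.17 0.01 0.06] shift cm [-11.37  -0.11  -0.06]
```

{"method": "carry_out", "body": {
  "steps": [
    [[0,0,0],[-0.4,-0.1,0],255],
    [[0,0,0],[-1.1,-0.1,0],255],
    [[0,0,0],[-1.8,-0.1,0],255],
    [[0,0,0],[-2.5,-0.1,0],255],
    [[0,0,0],[-3.2,-0.1,0],255],
    [[0,0,0],[-3.9,-0.1,0],255],
    [[0,0,0],[-4.6,-0.1,0],255],
    [[0,0,0],[-5.2,-0.1,0],255]
  ]
}}

```text
clock: 17.4
tcp_pos: [0.5892, 0.0227, 0.0896]
orientation: [0.001, 0.734, -0.679, -0.001]
wrist_force: [-3.5, -1.5, -2.3]
finger_gap: 0.037
grip_force: 91.8
```

```bash
python3 - <<'E'
from w import *
show(); go((*wp(-.034,.057),.09,-85.6))
E
```

```text
wiper xy mm [-33.7  -4.2] tq [-0.4   0.77 -0.03]
t 17.4 now [0.5892 0.0227 0.0896] psi -85.54 tilt [-0.002  0.   ] F [-3.5 -1.5 -2.3]
turn [0.12 0.01 0.06] shift cm [-6.12  0.02 -0.04]
```

{"method": "carry_out", "body": {
  "steps": [
    [[0,0,0],[-0.7,0,0],255],
    [[0,0,0],[-1.5,0,0],255],
    [[0,0,0],[-2.3,0,0],255],
    [[0,0,0],[-3.1,0,0],255],
    [[0,0,0],[-3.9,0,0],255],
    [[0,0,0],[-4.7,0,0],255],
    [[0,0,0],[-5.5,0,0],255],
    [[0,0,0],[-6.1,0,0],255]
  ]
}}

```text
clock: 18.4
tcp_pos: [0.5844, 0.0836, 0.0896]
orientation: [0.001, 0.734, -0.679, -0.001]
wrist_force: [-4.1, -2.3, -2.1]
finger_gap: 0.0368
grip_force: 91.8
```

```bash
python3 - <<'E'
from w import *
show(); go((.50,-.02,.15,-140))
E
```

```text
wiper xy mm [-33.8  56.9] tq [-0.44  0.83 -0.18]
t 18.4 now [0.5844 0.0836 0.0896] psi -85.53 tilt [-0.0021  0.    ] F [-4.1 -2.3 -2.1]
turn [ 1.200e-01 -5.000e-02  5.447e+01] shift cm [ 9.67  9.24 -6.03]
```

{"method": "carry_out", "body": {
  "steps": [
    [[0,0,0],[0,2,0],255],
    [[0,0,0],[0,4.5,0],255],
    [[0,0,0],[1,6.5,-2],255],
    [[0,0,8],[3,8,-4.5],255],
    [[0,0,18],[6,9,-6],255],
    [[0,0,28],[9,9.2,-6],255],
    [[0,0,38],[13,9.2,-6],255],
    [[0,0,48],[17,9.2,-6],255]
  ]
}}

```text
clock: 19.4
tcp_pos: [0.5082, -0.0947, 0.1509]
orientation: [0.001, -0.392, 0.92, -0.001]
wrist_force: [0.4, 0.6, -3.4]
finger_gap: 0.0369
grip_force: 91.9
```

```bash
python3 g.py .4785 -.2742 .15 -175.6
```

```text
t 19.4 now [ 0.5082 -0.0947  0.1509] psi -133.81 tilt [ 0.0029 -0.0004] F [ 0.4  0.6 -3.4]
turn [-0.09  0.14 41.79] shift cm [ 15.01 -10.28   0.09]
```

{"method": "carry_out", "body": {
  "steps": [
    [[0,0,8],[3,-2,0],255],
    [[0,0,16],[6,-4,0],255],
    [[0,0,24],[9,-6,0],255],
    [[0,0,32],[12,-8,0],255],
    [[0,0,40],[14.5,-10,0],255],
    [[-0.1,0.1,41.8],[14.7,-10.2,0],255],
    [[-0.1,0.1,41.8],[14.7,-10.2,0],255],
    [[-0.1,0.1,41.8],[14.7,-10.2,0],255]
  ]
}}

```text
clock: 20.4
tcp_pos: [0.4793, -0.2695, 0.15]
orientation: [-0.002, -0.042, 0.999, 0.001]
wrist_force: [0.2, 0.8, -3.5]
finger_gap: 0.0373
grip_force: 91.9
```

```bash
python3 - <<'E'
from g import *
snap('wrist'); save('wr3.png',load('wrist')['p'],1.25)
W=cloud('wrist'); p=load('wrist')['p'].astype(int); s=p.max(2)-p.min(2); x,y,z=W[...,0],W[...,1],W[...,2]
k=(z>-.003)&(z<.024)&(abs(x-.477)<.13)&(abs(y+.274)<.1)&(s<30); q=W[k]; print('tray',len(q),cv2.minAreaRect((q[:,:2]*1000).astype(np.float32)))
go((.4785,-.2742,.15,-175.6),(.4785,-.2742,.066,-175.6))
E
```

```text
tray 10080 ((474.89434814453125, -275.31890869140625), (190.3245391845703, 140.63986206054688), 4.2845377922058105)
t 20.45 now [ 0.4792 -0.2694  0.15  ] psi -175.22 tilt [-0.0038  0.0009] F [ 0.6  0.2 -3.1]
turn [ 0.07 -0.21  0.38] shift cm [ 0.11 -0.47 -0.  ]
turn [ 0.07 -0.21  0.38] shift cm [ 0.08 -0.48  8.4 ]
```

View pics/wr3.png

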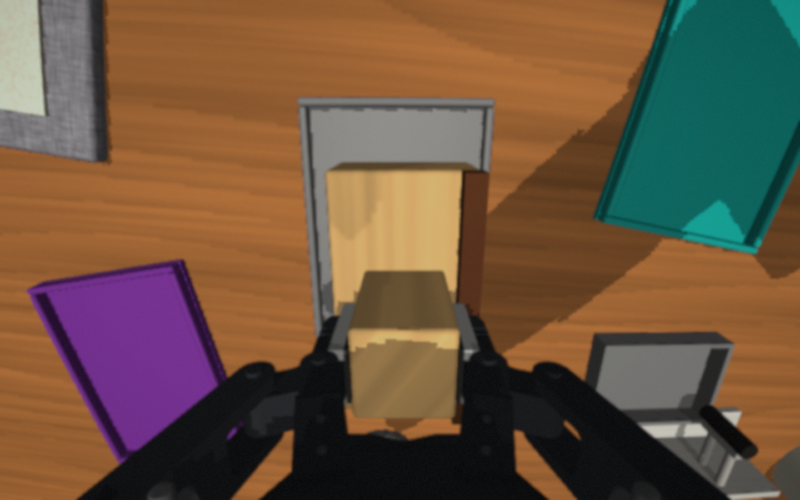

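The block hangs above the grey tray (rim at cols 300–493, row 100), aligned and about 5 mm off sideways. I'll lower it with that correction.

{"method": "carry_out", "body": {
  "steps": [
    [[0,-0.2,0.3],[0.1,-0.45,1.5],255],
    [[0,-0.2,0.3],[0.1,-0.45,3.5],255],
    [[0,-0.2,0.3],[0.1,-0.45,5.5],255],
    [[0,-0.2,0.3],[0.1,-0.45,7],255],
    [[0,-0.2,0.3],[0.1,-0.45,7.7],255],
    [[0,-0.2,0.3],[0.1,-0.45,8.1],255],
    [[0,-0.2,0.3],[0.1,-0.45,8.3],255],
    [[0,-0.2,0.3],[0.1,-0.45,8.4],255]
  ]
}}

```text
clock: 21.45
tcp_pos: [0.4782, -0.2752, 0.0662]
orientation: [0.0, -0.038, 0.999, 0.0]
wrist_force: [0.4, 0.3, -3.8]
finger_gap: 0.0373
grip_force: 92.0
```

```bash
python3 g.py .4785 -.2742 .0645 -175.6
```

```text
t 21.45 now [ 0.4782 -0.2752  0.0662] psi -175.64 tilt [0.     0.0004] F [ 0.4  0.3 -3.8]
turn [ 0.03  0.   -0.04] shift cm [-0.04  0.1   0.17]
```

{"method": "carry_out", "body": {
  "steps": [
    [[0,0,0],[0,0.1,0.05],255],
    [[0,0,0],[0,0.1,0.1],255],
    [[0,0,0],[0,0.1,0.15],255],
    [[0,0,0],[0,0.1,0.18],255],
    [[0,0,0],[0,0.1,0.18],255],
    [[0,0,0],[0,0.1,0.18],255],
    [[0,0,0],[0,0.1,0.18],255],
    [[0,0,0],[0,0.1,0.18],255]
  ]
}}

```text
clock: 22.45
tcp_pos: [0.4778, -0.274, 0.0647]
orientation: [-0.0, -0.038, 0.999, 0.0]
wrist_force: [-2.3, 2.1, 5.7]
finger_gap: 0.0368
grip_force: 93.0
```

Floor contact: the vertical force went from −3.8 to +5.7 N. Release, then rise.

{"method": "carry_out", "body": {
  "steps": [
    [[0,0,0],[0,0,0],120],
    [[0,0,0],[0,0,0],80],
    [[0,0,0],[0,0,0],40],
    [[0,0,0],[0,0,0],0],
    [[0,0,0],[0,0,0],0],
    [[0,0,0],[0,0,0],0],
    [[0,0,0],[0,0,0],0],
    [[0,0,0],[0,0,0],0]
  ]
}}

```text
clock: 23.45
tcp_pos: [0.4778, -0.274, 0.064]
orientation: [-0.0, -0.038, 0.999, 0.001]
wrist_force: [0.4, -0.3, -0.3]
finger_gap: 0.0857
grip_force: 0.0
```

{"method": "carry_out", "body": {
  "steps": [
    [[0,0,0],[0,0,-1],0],
    [[0,0,0],[0,0,-3],0],
    [[0,0,0],[0,0,-6],0],
    [[0,0,0],[0,0,-9],0],
    [[0,0,0],[0,0,-12],0],
    [[0,0,0],[0,0,-14],0],
    [[0,0,0],[0,0,-15],0],
    [[0,0,0],[0,0,-15],0]
  ]
}}

```text
clock: 24.45
tcp_pos: [0.4782, -0.2743, 0.2148]
orientation: [0.0, -0.038, 0.999, 0.0]
wrist_force: [0.5, 0.5, 0.0]
finger_gap: 0.0855
grip_force: 0.0
```

```bash
python3 - <<'E'
from h import *
print(env.get_state()['finger_gap'],env.get_state()['tcp_pos'])
snap('wrist'); save('wr4.png',load('wrist')['p'],1.25)
snap('scene'); save('sc4.png',load('scene')['p'],1.25)
W=cloud('wrist'); x,y,z=W[...,0],W[...,1],W[...,2]
q=W[(abs(x-.478)<.06)&(abs(y+.274)<.06)&(z>.09)&(z<.12)]; print(len(q),cv2.minAreaRect((q[:,:2]*1000).astype(np.float32)),np.percentile(q[:,2],[5,50,95]))
E
```

```text
0.08552822572410913 [ 0.47815965 -0.27432443  0.21476331]
1710 ((479.93804931640625, -274.0530700683594), (38.49013900756836, 37.929779052734375), 3.7981033325195312) [0.0982798  0.10096852 0.10203441]
```

View pics/sc4.png

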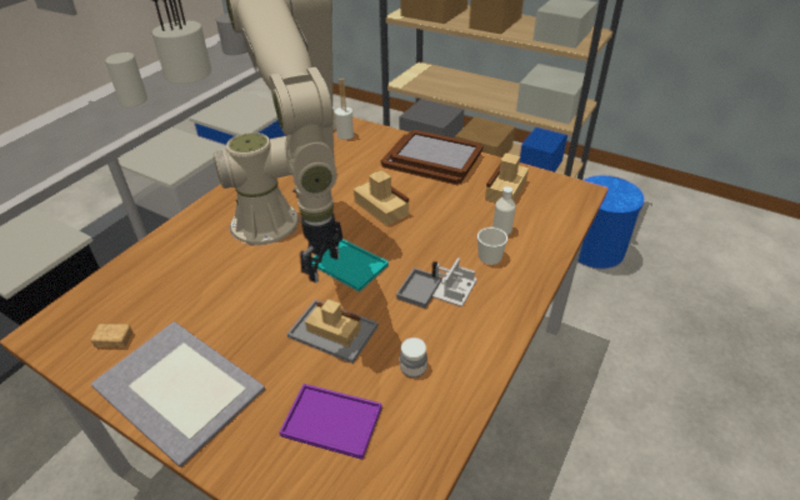

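The block sits knob up in the grey tray at (333,325), with its knob top at 101 mm, so it is flat on the floor. Bottle (504,215), tub (491,246) and jar (413,357) haven't moved. Handing in.

```bash
python3 -c "
from workcell import env; print(env.hand_in())"
```

```text
the job is handed in; nothing more can be done
None
```

The job is handed in, with no verdict returned: I wiped the batten side and then the plain side along about 114 mm of their 130 mm at roughly 3–4 N, and the block now sits knob up in the grey tray with the bottle, jar and tub where they stood.

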